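Weigh out chocolate bars and put the rest away

TASK

Weigh out a portion of chocolate for baking: put bars on the scale pan one by one until the needle reaches or passes the target hand, and stop there, less than one bar beyond it. Put all the bars that are left over into the drawer of the small wooden unit and push the drawer fully shut; the weighed bars stay on the pan. Leave the target hand, the tin, the mill and the cruet where they are.

Things in the scene. Friction and masses are not known exactly. Their poses are not given: they have to be found in the camera images.
- unit_drawer0 (a joint): Opening (m) of the drawer in a small pale wooden countertop unit (240 mm deep, 220 wide, 100 high, fixed, on the right, beside the sink, front towards the robot). 0 = fully shut; grows as it is pulled out to the robot; stop at 0.165. Starts 15 to 50 mm ajar. Friction about 1 N; stays where it is left.
- unit_drawer0_handle (a point): Middle of the drawer's bar handle: a round steel bar 11 mm thick, 110 mm long along the drawer's y, 35 mm in front of the front panel's face (centre to face), 62 mm over the worktop, on two thin stems 47 mm either side of the middle. Axes as the drawer's.
- scale: White mechanical kitchen scale, fixed, on the left of the worktop: base 125 x 150 mm, 38 high, origin mid-underside, x pointing away from the robot. Its round dial (108 mm across) slopes at 45 degrees in front of the base, facing the robot; dial centre at (-98, 0, 42) mm, highest edge 80 mm over the worktop.
- pan: The scale's flat steel pan on top of it, 130 mm (x) by 180 (y), with a rim 5 mm high; origin mid upper face, axes as the scale's. Empty, its face is 68 mm over the worktop; it sinks 5 mm per 100 g (spring 196 N/m, damped, settles within 1 s, stop at 32 mm). Bars may lie side by side or stacked; a bar is on the pan when its origin is above the pan.
- needle (a joint): Angle of the scale's long thin black needle, clockwise as seen from the robot, rad: 0 = nothing on the pan (pointing up the slope), 0.785 for each 100 g, in proportion. It turns with the load on the pan only.
- target (a joint): Angle of the target hand on the same dial, a short broad grey tab at the dial's rim, about 20 mm long, 10 mm wide with a raised end; same zero and direction as the needle. Set somewhere between 1.2 and 2.55; it stays where it is unless it is pushed.
- needle_tip (a point): The needle's tip, 42 mm from the dial centre.
- target_tip (a point): The point at the inner part of the target hand, 42 mm from the dial centre; x points outward along the hand, y counter-clockwise, z out of the dial.
- bar_1: One of five or six alike bars of dark baking chocolate (absent ones read None from start to end): 80 mm long (x), 40 wide (y), 20 thick (z), moulded in 2 x 4 squares on top; origin in the middle of its underside. Hand-poured: each weighs between 85 and 115 g, which only the scale shows. They start lying flat along the front of the worktop.
- bar_2: One of five or six alike bars of dark baking chocolate (absent ones read None from start to end): 80 mm long (x), 40 wide (y), 20 thick (z), moulded in 2 x 4 squares on top; origin in the middle of its underside. Hand-poured: each weighs between 85 and 115 g, which only the scale shows. They start lying flat along the front of the worktop.
- bar_3: One of five or six alike bars of dark baking chocolate (absent ones read None from start to end): 80 mm long (x), 40 wide (y), 20 thick (z), moulded in 2 x 4 squares on top; origin in the middle of its underside. Hand-poured: each weighs between 85 and 115 g, which only the scale shows. They start lying flat along the front of the worktop.
- bar_4: One of five or six alike bars of dark baking chocolate (absent ones read None from start to end): 80 mm long (x), 40 wide (y), 20 thick (z), moulded in 2 x 4 squares on top; origin in the middle of its underside. Hand-poured: each weighs between 85 and 115 g, which only the scale shows. They start lying flat along the front of the worktop.
- bar_5: One of five or six alike bars of dark baking chocolate (absent ones read None from start to end): 80 mm long (x), 40 wide (y), 20 thick (z), moulded in 2 x 4 squares on top; origin in the middle of its underside. Hand-poured: each weighs between 85 and 115 g, which only the scale shows. They start lying flat along the front of the worktop.
- bar_6: One of five or six alike bars of dark baking chocolate (absent ones read None from start to end): 80 mm long (x), 40 wide (y), 20 thick (z), moulded in 2 x 4 squares on top; origin in the middle of its underside. Hand-poured: each weighs between 85 and 115 g, which only the scale shows. They start lying flat along the front of the worktop.
- tin: Food tin, 75 mm across, 58 high, bystander at the front right; origin under its middle.
- mill: Pale bottle-shaped spice mill with wooden lid, 71 mm across, 201 high, bystander behind the scale; origin under its middle.
- cruet: Glass oil cruet, 77 mm across, 261 high, bystander behind the scale; origin under its middle.
- drawer_floor (a point): Centre of the drawer's inner floor, moving with it, 22 mm over the worktop; x to the back of the unit (away from the robot), z up. Inside: x -97 to 97, y -89 to 89 mm; side walls end at z = 56. Front panel x -118 to -103, top z = 65. Drawn right out, x < 60 is open above; the rest lies under the unit's top, room for two layers of bars. A bar is in when its origin is inside, below z = 52.

How it is judged:
By the outcome, as a careful person would: the job done as asked, in the order asked, and still so for the second after the job is handed in, with the robot touching nothing.
Of bar_1, bar_2, bar_3, bar_4, bar_5, bar_6 only 5 to 6 are there at a start; the rules pass over those that are not, and their reading is None.
At some moment in a run one of bar_1, bar_2, bar_3, bar_4, bar_5, bar_6 may be knocked a few centimetres aside while the robot is not near it.
Once in a run the grip may slacken for a moment while it holds something.
It also fails if it takes over 192 s, if anything falls off the work surface, if the arm or the gripper's body presses on something with over 40 N, if the wrist force passes 120 N, or if a joint passes its speed limit or range.

ROBOT

A 7-joint arm with a two-finger parallel gripper is mounted at the origin on a cart in front of the work surface, level with it; the furniture and walls round the work are solid. World frame = base frame: x ahead of the robot, y to its left, z up, the work surface at z = 0. Lengths are in m, angles in rad, forces in N, time in s.
With the tool pointing down it reaches from about 0.425 to 0.95 m from the base axis. Payload 4.7 kg.
Tool frame: the origin (TCP) lies between the finger pads; the fingertips stand 25 mm ahead of it and the grasp point (between the pads) lies 6 mm ahead of it; z points along the fingers, y is the line along which they close (so a half turn about z gives the same grasp; the last joint's range is limited). The gripper opens to 85 mm and grips with 20 to 120 N. Pads are 22 mm wide; open, the fingers measure 114 mm over their backs; the gripper's body (76 mm by 85 mm) begins 54 mm behind the grasp point. The pads swing forward as they close: fully open they stand 13 mm farther back than shut.
Start: joints at [-1.257, 0.469, -0.049, 1.532, 0.024, 1.141, -0.082], TCP at [0.227, 0.636, 0.256] pointing down, gripper open.
Joint ranges: [-2.59, 2.59], [-0.33, 1.99], [-1.39, 1.29], [0.1, 2.45], [-1.04, 4.18], [0.21, 1.99], [-2.66, 2.66]. Speed limits (rad/s): [2.57, 2.57, 3.14, 3.14, 3.14, 3.14, 3.14].

INTERFACE

Orientations are given as a 3x3 rotation matrix whose columns are the frame's x, y, z axes.
In Python, from rig import * gives the robot as it stands. Calls block until the motion is done:
- movep(position, orientation): joint-space move of the TCP to a pose.
- move_l(position, attitude=None, feed=0.15, until_force=None): straight line of the TCP; attitude=None keeps the orientation; feed is the mean speed in m/s. With until_force (N) it stops when the force on the tool has changed by that much, and returns True; else False.
- move_joints(angles): joint-space move.
- command_gripper(opening, newtons=None): finger opening in m; newtons is the grip in N (None keeps the last); returns when the fingers have stopped.
- sleep(seconds).
- inverse_kinematics(position, orientation): joint angles nearest the present ones, or None.
- sense(): the state.
- camera(name): name is "side" or "top"; returns (picture, depth): 420x560x3 uint8, red, green, blue; 420x560 float32, m along the optical axis (not along the pixel's ray), 0 where there is no reading.
- camera_params(name): a dict with "K" (3x3 intrinsics, pixels), "dist" ([k1, k2, p1, p2, k3] as OpenCV has them; the pictures are not rectified), "position" and "rotation" of the camera in the world. Camera axes: x right, y down, z forward; pixel columns grow to the right and rows downward; lengths in m; the calibration is good to about 2 mm. A picture is of the moment at which its call begins. camera_params takes no time and is no camera call.
A pose or a line that the arm cannot do raises Unreachable and nothing moves.
- finish_job(): hands the job in; it is judged then, once.
The state is a dict: "time_s": time; "joint_pos": joint angles; "qd": joint speeds; "joint_efforts": joint torques, N m; "position": TCP position; "tcp_rot": TCP orientation; "wrist_force": force on the tool from outside, world axes, zero at the start; "ft_torque": the same for the moment, N m; "finger_gap": finger opening in m; "gripper_force": force on a finger pad.
Only numpy, scipy, OpenCV 4.12 (cv2) and the standard library are available. Lean on these libraries where they do the work, as an engineer would, in place of code of your own. Each camera call takes 0.05 s, during which the arm holds its last target. There are 200 camera calls.

## Working session

There is one attempt and no reset: what is moved stays moved. The work goes in short steps, each a Python script; the robot and the scene stay as the last script left them, time stands still between calls to the robot, and variables do not carry over. Pictures are saved under pics/ and viewed, at most 14 in all, crops included, and the job is handed in when it is done.

```bash
mkdir -p pics; ls; cat > h.py <<'E'
from rig import *
import numpy as np, cv2
def snap(name,fn):
    p,d=camera(name); cv2.imwrite(f'pics/{fn}.png',cv2.cvtColor(p,cv2.COLOR_RGB2BGR)); np.save(f'pics/{fn}.npy',d); return p,d
def world(name,d,uv,z=None):
    c=camera_params(name);K=np.array(c['K']);R=np.array(c['rotation']);t=np.array(c['position'])
    uv=np.array(uv,float).reshape(-1,1,2)
    n=cv2.undistortPoints(uv,K,np.array(c['dist'])).reshape(-1,2)
    r=np.c_[n,np.ones(len(n))]
    if z is None:
        w=np.array([d[int(round(v)),int(round(u))] for u,v in uv.reshape(-1,2)]); return (r*w[:,None])@R.T+t
    rw=r@R.T; return t+rw*((z-t[2])/rw[:,2])[:,None]
E
python3 - <<'E'
from h import *
for n in('side','top'):
    snap(n,n+'0');c=camera_params(n);print(n,c['position'],np.round(c['rotation'],2).tolist(),np.array(c['K'])[0])
print(sense()['time_s'])
E
```

```text
pics
side [-0.44683428 -0.66184952  1.41539304] [[0.47, -0.66, 0.59], [-0.88, -0.36, 0.3], [0.01, -0.66, -0.75]] [510.27993842   0.         285.55057196]
top [ 0.4153343  -0.12788203  1.1563316 ] [[-0.01, -0.99, 0.16], [-1.0, 0.01, 0.01], [-0.01, -0.16, -0.99]] [386.34369257   0.         281.63989466]
0.1
```

View pics/top0.png

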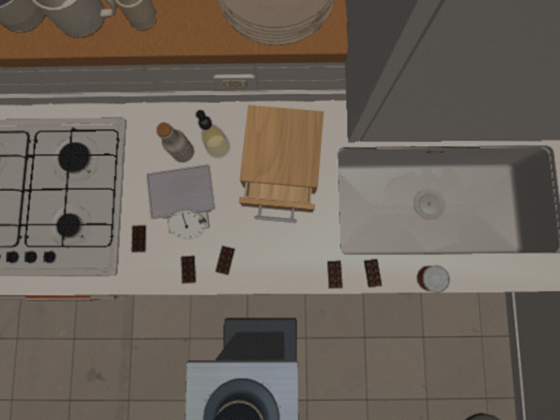

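View pics/side0.png

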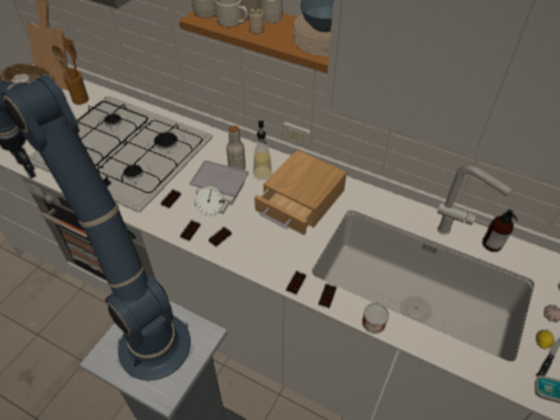

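Five bars are visible (top-view px: 139,238; 188,269; 225,260; 335,274; 373,273). The scale dial is at (187,224), the drawer handle at (276,217) and the tin at (433,279). Next: segment the bars and measure the scale and drawer.

```bash
cat >> h.py <<'E'
def cloud(name,d):
    v,u=np.mgrid[0:420,0:560]; return world(name,d,np.stack([u.ravel(),v.ravel()],1)).reshape(420,560,3) if 0 else _cl(name,d,u,v)
def _cl(name,d,u,v):
    c=camera_params(name);K=np.array(c['K']);R=np.array(c['rotation']);t=np.array(c['position'])
    n=cv2.undistortPoints(np.stack([u.ravel(),v.ravel()],1).astype(float).reshape(-1,1,2),K,np.array(c['dist'])).reshape(-1,2)
    return ((np.c_[n,np.ones(len(n))]*d.reshape(-1,1))@R.T+t).reshape(420,560,3)
def bars(p,d,zmin=.006,zmax=.045,box=(.3,.62,-.5,.4)):
    """dark bars: list of (x,y,yaw of long axis,long,short,ztop) in the world"""
    P=cloud('top',d); b=p.max(2)
    m=((b<95)&(P[...,2]>zmin)&(P[...,2]<zmax)&(P[...,0]>box[0])&(P[...,0]<box[1])&(P[...,1]>box[2])&(P[...,1]<box[3])).astype(np.uint8)
    n,l,s,c=cv2.connectedComponentsWithStats(m); out=[]
    for i in range(1,n):
        if s[i,4]<120: continue
        q=P[l==i]; 
        (x,y),(w,h),a=cv2.minAreaRect((q[:,:2]*1000).astype(np.float32))
        a=np.radians(a)
        if w<h: w,h,a=h,w,a+np.pi/2
        a=(a+np.pi/2)%np.pi-np.pi/2
        out.append((x/1000,y/1000,a,w,h,np.median(q[:,2]),c[i].round().tolist()))
    return out
E
python3 - <<'E'
from h import *
p=cv2.imread('pics/top0.png')[...,::-1];d=np.load('pics/top0.npy')
for b in bars(p,d): print([np.round(x,3) for x in b])
P=cloud('top',d)
print('table z',np.median(P[230:250,250:330,2]))
q=P[165:216,145:215].reshape(-1,3); q=q[(q[:,2]>.058)&(q[:,2]<.08)]
print('pan',cv2.minAreaRect((q[:,:2]*1000).astype(np.float32)),np.median(q[:,2]))
q=P[100:200,235:330].reshape(-1,3); q=q[(q[:,2]>.09)&(q[:,2]<.11)]
print('unit',cv2.minAreaRect((q[:,:2]*1000).astype(np.float32)))
q=P[212:226,250:305].reshape(-1,3); q=q[(q[:,2]>.05)&(q[:,2]<.08)]
print('handle',cv2.minAreaRect((q[:,:2]*1000).astype(np.float32)),len(q),np.median(q[:,2]))
for n,uv in(('tin',(433,279)),('panc',(181,191)),('dial',(187,224))): print(n,world('top',d,uv).round(3))
a=cv2.resize(p[155:285,125:325],None,fx=4,fy=4,interpolation=cv2.INTER_CUBIC); cv2.imwrite('pics/c1.png',a[...,::-1])
E
```

```text
[np.float64(0.549), np.float64(0.39), np.float64(-0.051), np.float64(138.198), np.float64(12.506), np.float64(0.019), array([112., 224.])]
[np.float64(0.504), np.float64(0.311), np.float64(0.006), np.float64(78.031), np.float64(39.419), np.float64(0.018), array([138., 238.])]
[np.float64(0.438), np.float64(0.051), np.float64(-0.239), np.float64(78.327), np.float64(37.202), np.float64(0.018), array([225., 260.])]
[np.float64(0.412), np.float64(0.159), np.float64(0.069), np.float64(78.016), np.float64(38.09), np.float64(0.018), array([188., 269.])]
[np.float64(0.398), np.float64(-0.381), np.float64(0.129), np.float64(76.973), np.float64(39.682), np.float64(0.017), array([372., 273.])]
[np.float64(0.395), np.float64(-0.27), np.float64(0.03), np.float64(75.829), np.float64(39.393), np.float64(0.017), array([334., 274.])]
table z -0.0005997457687237917
pan ((629.4078979492188, 175.136474609375), (143.3319549560547, 186.0930938720703), 8.196921348571777) 0.0682511038784831
unit ((733.9396362304688, -116.9482421875), (220.4733428955078, 277.7604064941406), 84.22176361083984)
handle ((557.6668701171875, -98.63579559326172), (119.9857177734375, 29.616439819335938), 88.9495620727539) 191 0.06585348023865545
tin [[ 0.379 -0.539  0.059]]
panc [[0.635 0.173 0.063]]
dial [[0.541 0.157 0.046]]
```

View pics/c1.png

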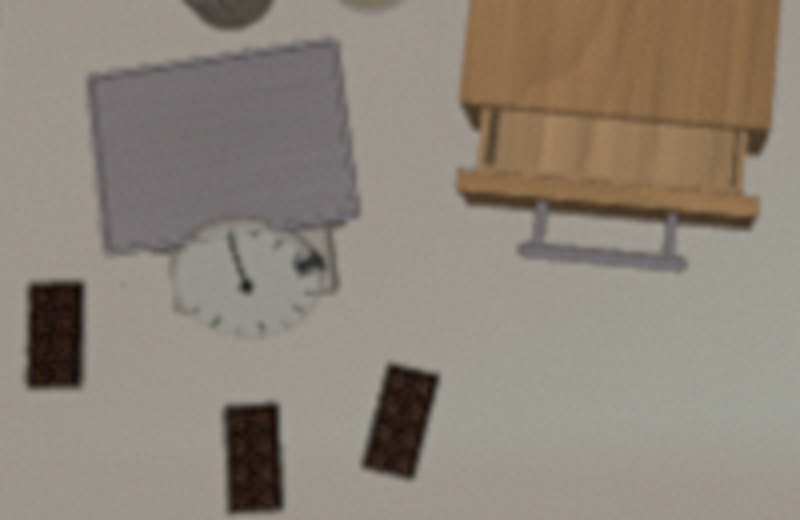

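Scale yaw is about +0.14 and unit yaw about -0.10. The needle points up, and the grey tab sits near crop (308,263), roughly 1.25 rad, so I expect two bars. I'll weigh the two bars nearest the scale first; the one at y=0.05 would also be in the drawer's way.

```bash
cat >> h.py <<'E'
def ori(a,pos):
    best=None
    for s in(0,np.pi):
        b=a+s; y=np.array([-np.sin(b),np.cos(b),0]); z=np.array([0,0,-1.]); R=np.c_[np.cross(y,z),y,z]
        q=inverse_kinematics(list(pos),R)
        if q is None: continue
        c=np.abs(np.array(q)-sense()['joint_pos']).max()
        if best is None or c<best[0]: best=(c,R)
    if best is None: raise RuntimeError('no ik %s'%(pos,))
    return best[1]
ZG=.028
def pick(x,y,a,hi=.2):
    R=ori(a,(x,y,hi)); command_gripper(.07,50); movep([x,y,hi],R); move_l([x,y,ZG],feed=.15)
    command_gripper(0,50); move_l([x,y,hi],feed=.2); s=sense(); print('gap',s['finger_gap'],s['gripper_force'],s['time_s'])
    return s['finger_gap']>.03
def place(x,y,a,zb,hi=.25):
    "zb: height of the bar's underside at release"
    if sense()['position'][2]<hi-.01: p=sense()['position']; move_l([p[0],p[1],hi],feed=.2)
    R=ori(a,(x,y,hi)); movep([x,y,hi],R); move_l([x,y,zb+ZG],feed=.13); print('gap before release',sense()['finger_gap'])
    command_gripper(.062); move_l([x,y,hi],feed=.2); print('t',sense()['time_s'])
PAN=np.array([.632,.172]); PA=.143
def panxy(u,v): return PAN+np.array([np.cos(PA)*u-np.sin(PA)*v,np.sin(PA)*u+np.cos(PA)*v])
E
cat > step1.py <<'E'
from h import *
for u in [(179,143),(214,140)]: print(world('top',np.load('pics/top0.npy'),u).round(3))
if pick(.438,.051,-.239):
    place(*panxy(0,-38),PA,.071)
p,d=snap('top','top1')
for b in bars(p,d): print([np.round(x,3) for x in b])
for b in bars(p,d,.07,.1,(.55,.72,.05,.3)): print('pan',[np.round(x,3) for x in b])
E
python3 step1.py
```

```text
[[0.759 0.166 0.126]]
[[0.766 0.068 0.128]]
gap 0.03861280456908145 50.319886207580566 5.3333Traceback (most recent call last):
  File "step1.py", line 4, in <module>
    place(*panxy(0,-38),PA,.071)
    ~~~~~^^^^^^^^^^^^^^^^^^^^^^^
  File "h.py", line 51, in place
    R=ori(a,(x,y,hi)); movep([x,y,hi],R); move_l([x,y,zb+ZG],feed=.13); print('gap before release',sense()['finger_gap'])
  File "h.py", line 41, in ori
    if best is None: raise RuntimeError('no ik %s'%(pos,))
                     ^^^^^^^^^^^^^^^^^^^^^^^^^^^^^^^^^^^^^
RuntimeError: no ik (np.float64(6.047498948867659), np.float64(-37.440130638064275), 0.25)
```

Millimetre/metre slip in `panxy`; fixing it.

```bash
sed -i 's/^def panxy(u,v): return/def panxy(u,v):\n    u,v=u\/1000,v\/1000; return/' h.py; sed -i 's/^if pick.*/if 1:/' step1.py; python3 step1.py
```

```text
[[0.759 0.166 0.126]]
[[0.766 0.068 0.128]]
gap before release 0.039017962522904424
t 9.175
[np.float64(0.412), np.float64(0.159), np.float64(0.055), np.float64(76.354), np.float64(36.911), np.float64(0.018), array([188., 269.])]
[np.float64(0.398), np.float64(-0.381), np.float64(0.149), np.float64(76.734), np.float64(38.203), np.float64(0.017), array([372., 273.])]
[np.float64(0.395), np.float64(-0.27), np.float64(0.011), np.float64(75.137), np.float64(38.758), np.float64(0.018), array([334., 274.])]
pan [np.float64(0.636), np.float64(0.135), np.float64(0.139), np.float64(78.873), np.float64(39.579), np.float64(0.081), array([193., 190.])]
```

```bash
cat > dial.py <<'E'
from h import *
DC=np.r_[PAN+np.array([np.cos(PA),np.sin(PA)])*-.098,.042]
def dialview(name,fn):
    "rectified dial: 300 px square, 54 mm radius=135 px, up = zero"
    p,_=snap(name,fn); c=camera_params(name)
    ux=np.array([np.cos(PA),np.sin(PA),1])/np.sqrt(2); uy=np.array([-np.sin(PA),np.cos(PA),0])
    v,u=np.mgrid[0:300,0:300]; W=DC+((150-v)/2500.)[...,None]*ux+((150-u)/2500.)[...,None]*uy
    R=np.array(c['rotation']); rv=cv2.Rodrigues(R.T)[0]; t=-R.T@np.array(c['position'])
    q,_=cv2.projectPoints(W.reshape(-1,3),rv,t,np.array(c['K']),np.array(c['dist']))
    q=q.reshape(300,300,2).astype(np.float32); return cv2.remap(p,q[...,0],q[...,1],cv2.INTER_CUBIC)
def save(fn): cv2.imwrite(f'pics/{fn}.png',np.hstack([dialview('top',fn+'t'),dialview('side',fn+'s')])[...,::-1])
E
python3 - <<'E'
from dial import *
R=ori(.06,(.412,.159,.2)); command_gripper(.07,50); movep([.412,.159,.2],R); save('d1')
p=sense()['position'];print(p)
E
```

```text
[0.4140527  0.15921581 0.20067012]
```

View pics/d1.png

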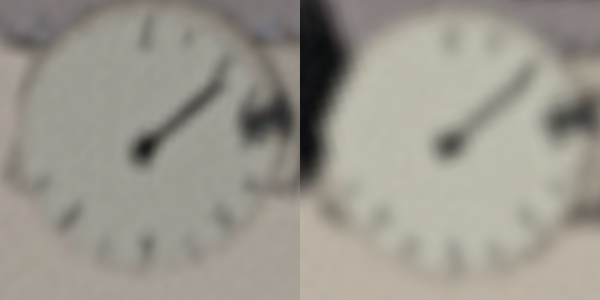

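The needle is at about 0.78 (≈99 g) and the target tab at about 1.33. One more bar of any weight between 85 and 115 g will pass it, by less than a bar.

```bash
python3 - <<'E'
from dial import *
if pick(.412,.159,.06):
    place(*panxy(0,38),PA,.069)
    a=ori(-.1,(.5,-.1,.25)); movep([.5,-.1,.25],a); save('d2')
    p,d=snap('top','top2')
    for b in bars(p,d): print([np.round(x,3) for x in b])
    for b in bars(p,d,.06,.1,(.55,.72,.05,.3)): print('pan',[np.round(x,3) for x in b])
    print(world('top',d,(275.75,219.25),.064))
E
```

```text
gap 0.03870596223723336 50.29490053653717 13.6583
gap before release 0.03873035791380421
t 17.5417
[np.float64(0.502), np.float64(0.311), np.float64(0.03), np.float64(74.964), np.float64(38.164), np.float64(0.018), array([138., 238.])]
[np.float64(0.398), np.float64(-0.38), np.float64(0.152), np.float64(77.065), np.float64(37.999), np.float64(0.017), array([372., 273.])]
[np.float64(0.395), np.float64(-0.27), np.float64(-0.006), np.float64(75.008), np.float64(37.687), np.float64(0.018), array([334., 274.])]
pan [np.float64(0.641), np.float64(0.191), np.float64(0.174), np.float64(102.381), np.float64(81.074), np.float64(0.076), array([174., 189.])]
[[ 0.55045359 -0.10075748  0.064     ]]
```

View pics/d2.png

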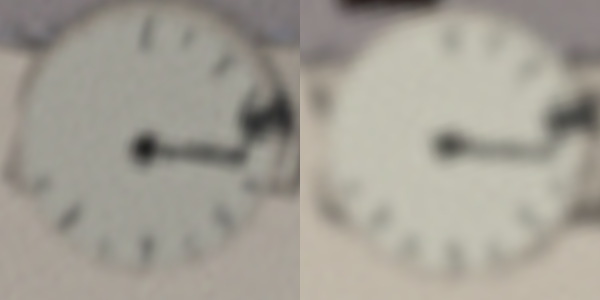

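View pics/top2.png

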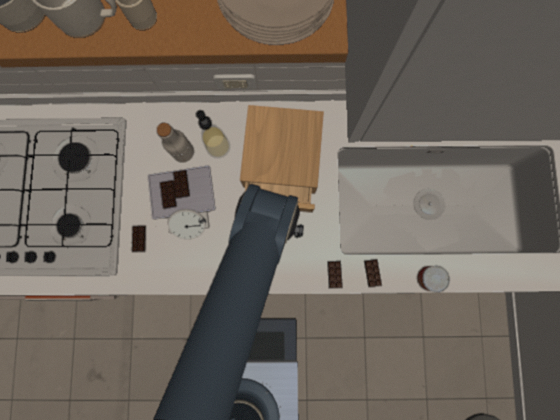

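The needle reads about 1.6, past the target at 1.33 by less than a bar. Both bars lie on the pan (px 168,194 and 181,184), so weighing is done. Next I open the drawer.

```bash
cat >> h.py <<'E'
DX=np.array([np.cos(-.1),np.sin(-.1)])
E
python3 - <<'E'
from h import *
h=np.array([.5505,-.1008]); R=ori(np.pi/2-.1,(*h,.2)); command_gripper(.028,60); movep([*h,.2],R)
print(move_l([*h,.069],feed=.1,until_force=8),sense()['position'])
command_gripper(0,60); print(sense()['finger_gap'],sense()['gripper_force'])
p=h-DX*.112
print(move_l([*p,.069],feed=.1,until_force=20)); s=sense();print(s['position'],s['wrist_force'],s['finger_gap'],s['time_s'])
E
```

```text
False [ 0.55088889 -0.10090646  0.06951595]
0.008897648061613531 58.595709800720215
False
[ 0.43880284 -0.08955886  0.0695364 ] [-0.69157569  0.24208002 10.84929084] 0.009415306587925642 23.6167
```

```bash
python3 - <<'E'
from h import *
p=np.array(sense()['position'])[:2]-DX*.016
print(move_l([*p,.069],feed=.05,until_force=12)); s=sense();print(s['position'],s['wrist_force'],s['finger_gap'])
command_gripper(.028); q=s['position']; move_l([q[0],q[1],.25],feed=.2)
movep([.5,.25,.3],ori(0,(.5,.25,.3))); p,d=snap('top','top3')
cv2.imwrite('pics/c3.png',cv2.resize(p[100:300,190:400],None,fx=2.8,fy=2.8)[...,::-1])
for b in bars(p,d): print([np.round(x,3) for x in b])
print(sense()['time_s'])
E
```

```text
True
[ 0.43349468 -0.08899607  0.06967261] [ 0.59231482 -0.90599072 -0.82047046] 0.008866914967069641
[np.float64(0.504), np.float64(0.31), np.float64(-0.04), np.float64(78.861), np.float64(37.515), np.float64(0.018), array([139., 239.])]
[np.float64(0.398), np.float64(-0.381), np.float64(0.13), np.float64(76.995), np.float64(40.187), np.float64(0.017), array([372., 273.])]
[np.float64(0.395), np.float64(-0.27), np.float64(0.025), np.float64(75.798), np.float64(39.316), np.float64(0.018), array([334., 274.])]
26.625
```

View pics/c3.png

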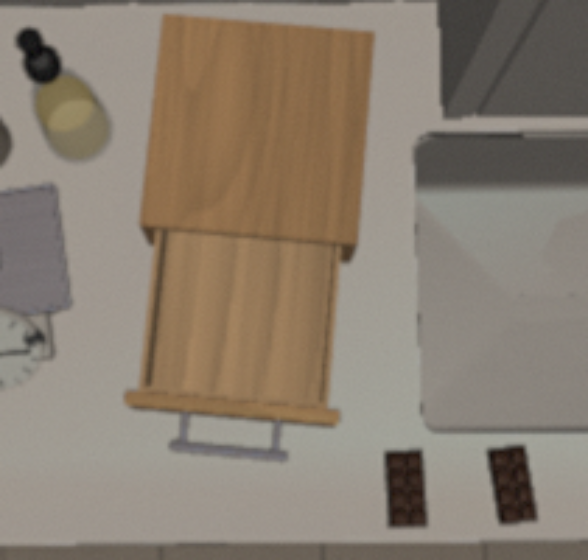

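The drawer is fully out, with the handle at crop (229,451), clear of the bars. Now the three left-over bars go in.

```bash
cat > step4.py <<'E'
from h import *
H=np.array([.4335,-.089]); DY=np.array([-DX[1],DX[0]])
def into(y,zb): place(*(H+DX*.108+DY*y),-.1,zb,.25)
_o=command_gripper
import h
h.command_gripper=lambda o,n=None: _o(.05 if o==.062 else o,n)
E
python3 - <<'E'
from step4 import *
d=np.load('pics/top3.npy'); print(world('top',d,(271.8,261),.064))
if pick(.504,.311,0.): into(.044,.026)
p,d=snap('top','top4')
for b in bars(p,d): print([np.round(x,3) for x in b])
E
```

```text
[[ 0.43274804 -0.08908375  0.064     ]]
gap 0.03866953014960444 50.68035185337067 30.3417
gap before release 0.03876003881992733
t 35.1917
[np.float64(0.533), np.float64(-0.056), np.float64(-0.084), np.float64(49.093), np.float64(38.102), np.float64(0.04), array([261., 228.])]
[np.float64(0.398), np.float64(-0.38), np.float64(0.133), np.float64(76.261), np.float64(37.247), np.float64(0.018), array([372., 273.])]
[np.float64(0.395), np.float64(-0.27), np.float64(0.012), np.float64(75.447), np.float64(37.844), np.float64(0.018), array([334., 274.])]
```

```bash
python3 - <<'E'
from step4 import *
if pick(.396,-.270,.015): into(-.044,.026)
movep([.5,.2,.3],ori(0,(.5,.2,.3)))
p,d=snap('top','top5')
cv2.imwrite('pics/c5.png',cv2.resize(p[100:300,190:400],None,fx=2.8,fy=2.8)[...,::-1])
for b in bars(p,d,zmax=.06): print([np.round(x,3) for x in b])
E
```

```text
gap 0.03856694857780748 50.319485664367676 39.3
gap before release 0.03875436153265731
t 43.5417
[np.float64(0.552), np.float64(-0.058), np.float64(-0.084), np.float64(78.254), np.float64(39.024), np.float64(0.04), array([261., 220.])]
[np.float64(0.539), np.float64(-0.141), np.float64(-0.064), np.float64(79.079), np.float64(39.31), np.float64(0.04), array([290., 225.])]
[np.float64(0.398), np.float64(-0.381), np.float64(0.115), np.float64(76.982), np.float64(39.948), np.float64(0.017), array([372., 273.])]
```

View pics/c5.png

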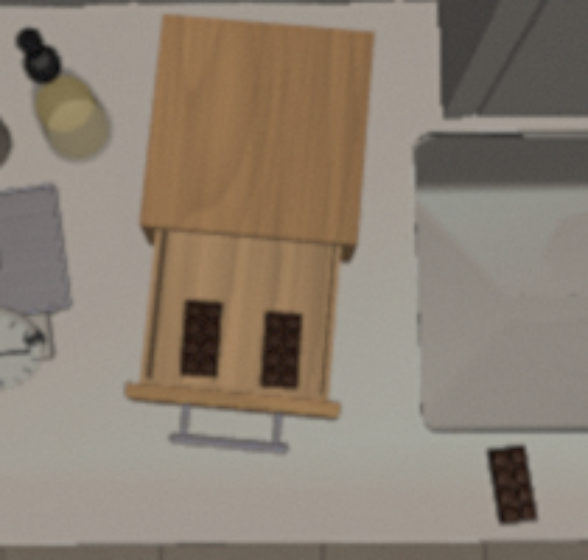

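Two bars lie in the drawer (crop 201,338 and 281,350); the drawer has slid in about 7 mm. The last bar goes on top of the left one.

```bash
python3 - <<'E'
from step4 import *
if pick(.398,-.381,.13):
    place(*(np.array([.552,-.058])-DY*.005),-.09,.045)
movep([.5,.2,.3],ori(0,(.5,.2,.3)))
p,d=snap('top','top6')
cv2.imwrite('pics/c6.png',cv2.resize(p[100:300,130:400],None,fx=2.8,fy=2.8)[...,::-1])
for b in bars(p,d,zmax=.08): print([np.round(x,3) for x in b])
E
```

```text
gap 0.038836348854419694 51.41310274600983 50.075
gap before release 0.038638765875042225
t 54.6083
[np.float64(0.603), np.float64(0.189), np.float64(-1.547), np.float64(75.751), np.float64(34.462), np.float64(0.075), array([170., 201.])]
[np.float64(0.551), np.float64(-0.06), np.float64(-0.083), np.float64(79.62), np.float64(43.044), np.float64(0.06), array([262., 220.])]
[np.float64(0.539), np.float64(-0.141), np.float64(-0.073), np.float64(79.469), np.float64(39.06), np.float64(0.04), array([290., 225.])]
```

View pics/c6.png

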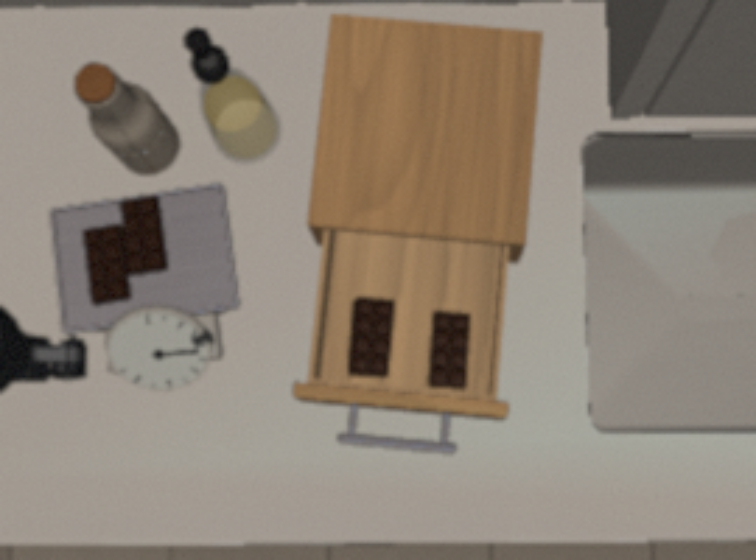

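The third bar is stacked on the left one in the drawer, both scale bars are on the pan, and the needle still reads past the target. Gripping the handle to push the drawer shut.

```bash
python3 - <<'E'
from h import *
h=world('top',None,(271.8,258.2),.064)[0][:2]; print(h)
R=ori(np.pi/2-.1,(*h,.25)); command_gripper(.028,60); movep([*h,.25],R)
print(move_l([*h,.069],feed=.1,until_force=8)); command_gripper(0,60); print(sense()['finger_gap'])
q=np.array(sense()['position'])[:2]
e=q+DX*.135; print(move_l([*e,.069],feed=.08,until_force=15))
e=q+DX*.185; print(move_l([*e,.069],feed=.03,until_force=18)); s=sense();print(s['position'],np.linalg.norm(s['position'][:2]-q),s['wrist_force'],s['time_s'])
E
```

```text
[ 0.44052983 -0.08911192]
False
0.00867070365634386
False
True
[ 0.59852131 -0.10502507  0.0694913 ] 0.15828683850807185 [-2.25733544 -0.5820025   5.25651363] 62.275
```

```bash
python3 - <<'E'
from h import *
command_gripper(.026); q=sense()['position']; move_l([q[0],q[1],.2],feed=.15)
# nudge: closed fingers against the front of the handle
b=np.array(q)[:2]-DX*.06; R=ori(-.1,(*b,.2)); command_gripper(0); movep([*b,.2],R); move_l([*b,.075],feed=.15)
e=b+DX*.07; print(move_l([*e,.075],feed=.03,until_force=15)); s=sense(); print(np.linalg.norm(s['position'][:2]-b),s['wrist_force'])
move_l([*b,.075],feed=.1); move_l([*b,.3],feed=.2)
movep([.45,.4,.35],ori(0,(.45,.4,.35))); p,d=snap('top','top7')
cv2.imwrite('pics/c7.png',cv2.resize(p[100:310,130:450],None,fx=2.5,fy=2.5)[...,::-1]); print(world('top',d,(433,279)),sense()['time_s'])
E
```

```text
True
0.04665135572450262 [ 0.06162344  0.11858017 -1.11379412]
[[ 0.37909942 -0.53980038  0.05584238]] 71.5583
```

View pics/c7.png

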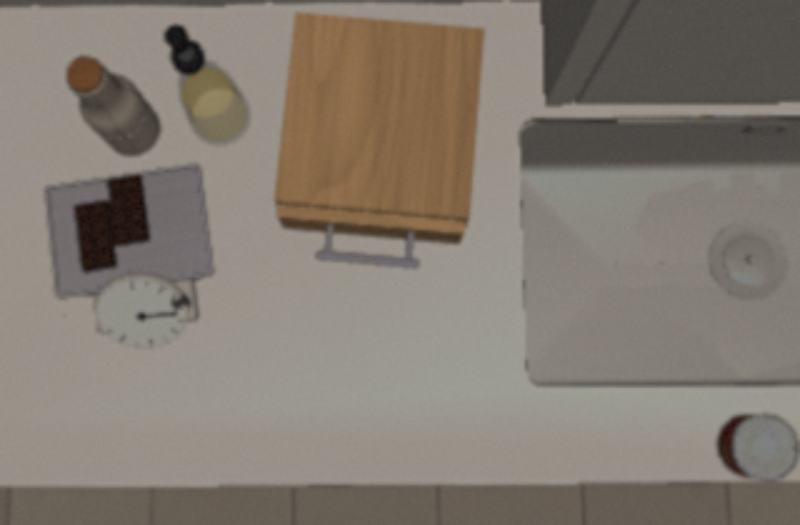

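The drawer is flush shut, two bars are on the pan with the needle past the tab, and the tin, mill and cruet haven't moved. Handing in.

```bash
python3 -c "
from rig import *
print(finish_job())"
```

```text
the job is handed in; nothing more can be done
None
```

The job is handed in: two bars are on the pan with the needle at about 1.6 rad, past the target hand at about 1.33 by less than one bar, and the other three are in the drawer, which is pushed fully shut.

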